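# Pin the guide bar into the thread stand

## Robot

A 6-joint arm with a two-finger parallel gripper is mounted at the origin on a cart in front of the work surface, level with it; the furniture and walls round the work are solid. World frame = base frame: x ahead of the robot, y to its left, z up, the work surface at z = 0. Lengths are in m, angles in degrees, forces in N, time in s.
With the tool pointing down it reaches from about 0.25 to 0.725 m from the base axis. Payload 9.7 kg.
Tool frame: the origin (TCP) lies on the centre line of the jaws, within the pads' length; the fingertips stand 14 mm ahead of it and the grasp point (between the pads) lies 5 mm behind it; z points along the fingers, y is the line along which they close (so a half turn about z gives the same grasp; the last joint's range is limited). The gripper opens to 85 mm and grips with 20 to 120 N. Pads are 22 mm wide; open, the fingers measure 114 mm over their backs; the gripper's body (76 mm by 85 mm) begins 54 mm behind the grasp point. The pads swing forward as they close: fully open they stand 13 mm farther back than shut.
Start: joints at [-66.979, 4.979, 10.078, 95.1, 0, 90], TCP at [0.215, -0.506, 0.245] pointing down, gripper open.
Joint ranges: [-179.16, 179.16], [-48.56, 103.87], [-65.8, 70.77], [-126.05, 130.52], [-82.76, 87.17], [-180, 180]. Speed limits (degrees/s): [127.2, 127.2, 147.25, 180, 180, 180].

## Interface

Orientations are given as [roll, pitch, yaw] about the fixed x, y, z axes, in that order (R = Rz(yaw) Ry(pitch) Rx(roll)).
In Python, from workcell import bot, camera, get_calibration, ticket gives the robot as it stands. The module is installed in compiled form; this text tells all that it offers.
- The arm moves only by the tool send_rows, never from a script. Its arguments are lists of equal length, an entry for each row: "linear": the shift along the tool's x, y, z in m, a list of three; "twist": the turn, a rotation vector about the tool's x, y, z in units of 10 degrees (1.0 is 10 degrees), a list of three; "gripper": the opening in per cent of the stroke, from 0 (shut) to 100 (fully open). In form: {"linear": [[x, y, z], ...], "twist": [[wx, wy, wz], ...], "gripper": [gripper, ...]}. A call has 1 to 8 rows; each row shifts and turns the commanded pose from where the row before left it, along the tool's axes as they then stand; what a row does not reach is not made up. A row lasts 1/8 s, in which the tool goes at most 62.5 mm and 10.7 degrees, less where a joint would pass 70% of its speed; a pose out of reach is approached as far as the arm can. A call with a gripper value outside its range is refused whole. The fingers move at their own pace and stop on an object; "grip_force" is the grip in N (left out, the last holds). Time passes only in rows, so rows that do not move let the fingers close. It gives the time, the measured TCP pose, the force, the opening and the grip force at its end, in the units of the state.
- bot.get_obs(): the state, without advancing time (a new reading comes with each control period).
- camera(name): name is "scene" or "top"; returns the picture (384x512x3 uint8, red, green, blue); there is no depth.
- get_calibration(name): a dict with "fx", "fy", "cx", "cy" (pixels), "origin" and "orientation" of the camera in the world. Camera axes: x right, y down, z forward; pixel columns grow to the right and rows downward; lengths in m; the calibration is good to about 2 mm. A picture is of the moment at which its call begins. get_calibration takes no time and is no camera call.
- ticket.job_done(): hands the job in; it is judged then, once.
The state is a dict: "time": time; "q": joint angles; "qd": joint speeds; "joint_efforts": joint torques, N m; "ee_pos": TCP position; "tcp_rot": TCP orientation; "wrist_force": force on the tool from outside, world axes, zero at the start; "torque": the same for the moment, N m; "opening": finger opening in m; "grasp_force": force on a finger pad.
Only numpy, scipy, OpenCV 4.12 (cv2) and the standard library are available. Lean on these libraries where they do the work, as an engineer would, in place of code of your own. Each camera call takes 0.05 s, during which the arm holds its last target. There are 200 camera calls.

## Task

Fit the thread stand's guide bar: start the clevis pin from the wooden block in the stand's top knuckle, slide the bar in by its knob, feeling for the spot where the bar's hidden hole comes under the pin, and press the pin through both knuckles until its head sits fully down on the bracket. Be gentle, forcing neither the pin nor the bar, and leave the two spools of thread alone.

Things in the scene. Friction and masses are not known exactly. Their poses are not given: they have to be found in the camera images.
- stand: Fixed thread stand: plywood board 110 (x) x 190 (y) x 15 mm with a dark steel clevis bracket, 44 (x) x 40 (y) mm, top at 64 mm. Origin on the vertical axis of the bracket's holes, at the board's underside (worktop level); z up. A flat wooden guide bar runs through the bracket along the stand's y and sticks out far to its -y side. Two 22 mm tall spool pegs stand on the board at y = +70 mm.
- top_hole (a point): Centre of the mouth of the upper knuckle's 11.5 mm through hole, 64 mm above the worktop; axes as the stand's. The upper knuckle spans heights 49 to 64 mm. A pin standing in it rests on the bar, drops some 18 to 25 mm by its own weight when the bar's hole comes under it, and then blocks the bar.
- low_hole (a point): Centre of the mouth of the lower knuckle's 11.5 mm through hole, on the same axis, 35 mm above the worktop; axes as the stand's. The lower knuckle spans heights 15 to 35 mm. A sprung ball inside it, 24 mm above the worktop, stops a falling pin 5 to 12 mm short of home; a push of about 5 to 12 N takes it past.
- bar_slot (a point): Point on the hole axis at mid height of the bar, 42 mm up, in the gap between the knuckles. The bar, 24 wide, 12 thick (heights 36 to 48 mm), only slides along the stand's y: about 2.5 N friction, stays where left. Its 11.5 mm pin hole starts out of sight, 12 to 24 mm too far to -y; the bar must go to +y and can overshoot by 10 mm. It always covers the lower knuckle unless its hole is in line.
- knob_top (a point): Centre of the top of the round upright wooden knob on the guide bar: 18 mm diameter, 30 mm tall, its top 83 mm above the worktop. The steel sleeve under it (34 x 26 mm, top 53 mm up) is clamped on the bar somewhere between 76 and 104 mm from the bar's hole: the distance is not known. Axes as the stand's; the bar is pushed and pulled by it along the stand's y.
- pin: Steel clevis pin, loose, about 60 g, upright: shaft 10 mm diameter, 46 mm long, with a nose tapering to 6 mm over the last 6 mm; dark round head 16 mm diameter, 24 mm tall. Origin at the tip of the nose, z up to the head (head from z = 46 to 70 mm). It starts in the wooden block with its tip on the worktop.
- pin_block: Fixed wooden block, 55 x 55 x 32 mm, with a vertical 12 mm hole in its middle in which the pin is parked. Origin at the centre of its underside.
- spool_green: Wooden spool of green thread standing on end, 36 mm diameter, 50 mm tall, loose; origin at its underside. Leave alone.
- spool_cream: Wooden spool of cream thread standing on end, 36 mm diameter, 50 mm tall, loose; origin at its underside. Leave alone.
Not all that is in view belongs to the job. What is meant by the pin is not blue or yellow, and is the smaller of those in its own colour.

How it is judged (in metres and radians):
On the way, in this order (a step that is already met when the one before it is completed fails the run):
1. the pin stands in the upper knuckle, its tip at least 8 mm inside (z of pin in the frame of top_hole below -0.008 m and horizontal distance between pin and top_hole below 0.005 m and angle between pin's own z axis and vertical below 0.2 rad), for 0.1 s.
2. the pin has gone through the bar's hole and its tip is in the lower knuckle (z of pin in the frame of top_hole below -0.032 m and horizontal distance between pin and top_hole below 0.005 m), for 0.05 s.
At the end, for the whole second after the job is handed in: The pin is through both knuckles and the bar between them, upright, its head down on the bracket (gap at most 1.5 mm), at rest (z of pin in the frame of top_hole below -0.0445 m and horizontal distance between pin and top_hole below 0.003 m and angle between pin's own z axis and vertical below 0.08 rad and linear speed of pin below 0.02 m/s); the robot touches nothing.
It fails at once if the pin or the bar is forced (more than 40 N between the pin and the stand with its bar) (contact force between pin and stand above 40 N).
It fails at once if a spool of thread is moved by more than 20 mm (distance of any of spool_green, spool_cream from where it was at the start of the episode above 0.02 m).
It also fails if it takes over 61 s, if anything falls off the work surface, if the arm or the gripper's body presses on something with over 40 N, if the wrist force passes 120 N, or if a joint passes its speed limit or range.

## Working session

There is one attempt and no reset: what is moved stays moved. The work goes in short steps, Python scripts to look and compute and a tool call to move; the robot and the scene stay as the last step left them, time stands still between calls to the robot, and variables do not carry over. Pictures are saved under pics/ and viewed, at most 10 in all, crops included, and the job is handed in when it is done.

Besides the shell and the picture viewer there is one more tool, called after "Emit:" as name(argument=value, ...), one argument or row to a line, values as JSON. send_rows: Moves the arm, as the interface text tells. Its arguments: {"type":"object","properties":{"linear":{"type":"array"},"twist":{"type":"array"},"gripper":{"type":"array"},"grip_force":{"type":"number"}},"required":["linear","twist","gripper"]}

```bash
mkdir -p pics
python3 - <<'E'
from workcell import bot,camera,get_calibration
import cv2
for n in("scene","top"):
    im=camera(n); cv2.imwrite(f"pics/{n}0.png",cv2.resize(im[:,:,::-1],(800,600),interpolation=cv2.INTER_CUBIC)); cv2.imwrite(f"raw_{n}0.png",im[:,:,::-1]);print(n,get_calibration(n))
print(bot.get_obs())
E
```

```text
scene {'fx': 376.952168757384, 'fy': 376.952168757384, 'cx': 255.81444502044823, 'cy': 189.5121949971702, 'origin': array([0.19136285, 0.77410719, 0.47322346]), 'orientation': array([-118.20845007,    1.0357215 , -150.81880304])}
top {'fx': 358.97005075929604, 'fy': 358.97005075929604, 'cx': 255.33960722232428, 'cy': 190.813565743445, 'origin': array([0.43676916, 0.10877614, 0.94979617]), 'orientation': array([-171.70161999,   -0.27413347,  -88.67751924])}
{'time': 0.1, 'q': array([-6.69793378e+01,  5.00857666e+00,  1.00394134e+01,  9.50995460e+01,
       -1.16289647e-03,  9.00024660e+01]), 'qd': array([ 0.01942445,  0.00968   ,  0.02160812, -0.00684455,  0.12409887,
        0.00685593]), 'joint_efforts': array([-8.89271837e-05, -5.21559656e+01,  4.65654695e+01,  1.60644116e-02,
       -6.81281472e-05, -1.17927871e-05]), 'ee_pos': array([ 0.21500706, -0.50603153,  0.24465169]), 'tcp_rot': array([-1.79931291e+02,  1.16585285e-03,  2.30181976e+01]), 'wrist_force': array([ 0.56844771, -0.79566435,  0.8626976 ]), 'torque': array([ 0.01842604, -0.03118603, -0.00066247]), 'grasp_force': 0.0, 'opening': 0.08572240348632643}
```

View pics/scene0.png

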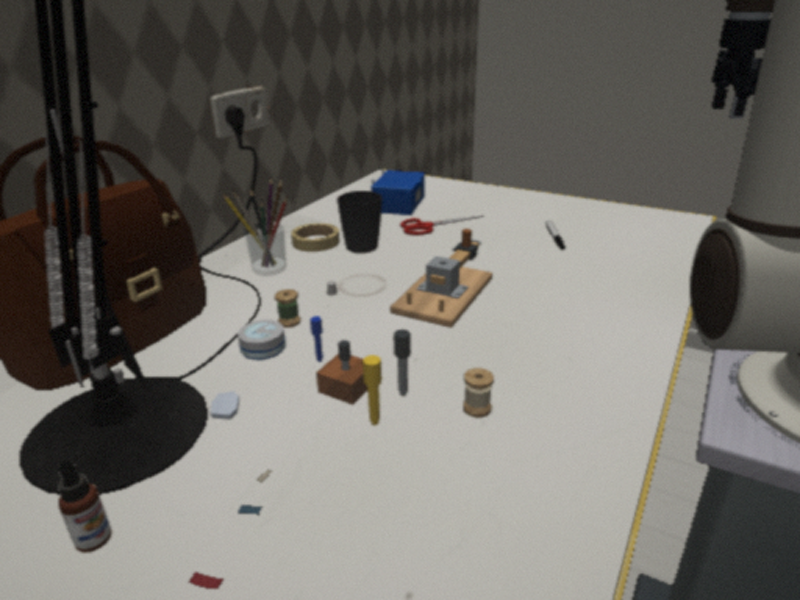

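View pics/top0.png

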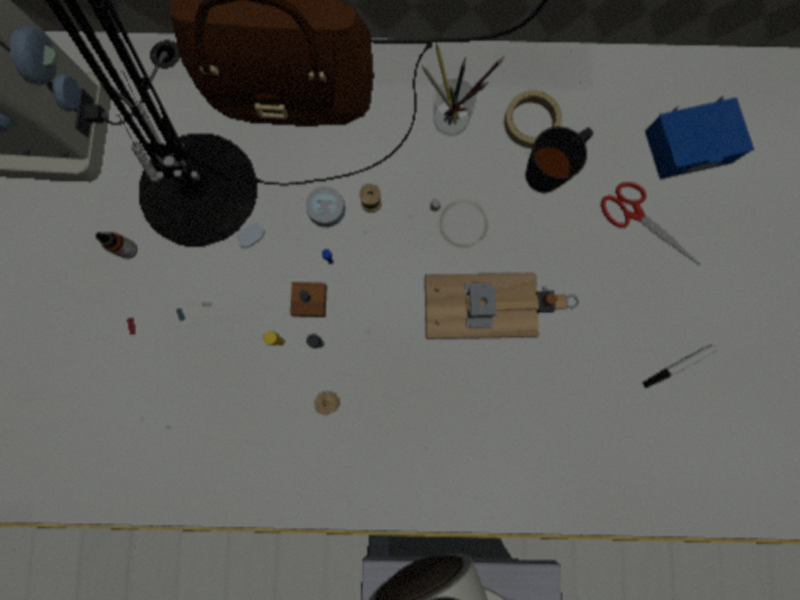

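The scene picture shows the block with its dark pin at (345,350), a larger dark pin (402,345), a blue one (317,325), a yellow one (372,370), and the stand at (443,275) with its knob at (467,240). In the top picture these are block and pin (305,297), large dark (314,341), yellow (271,338), blue (327,255), bracket hole (483,300) and knob (550,299).
Candidates: dark pin in block (305,297), larger dark pin (314,341), blue (327,255), yellow (271,338). I choose the dark one in the block. Next is a close crop.

```bash
cat > h.py <<'E'
import numpy as np,cv2
from scipy.spatial.transform import Rotation as R
from workcell import bot,camera,get_calibration
def cal(n):
    c=get_calibration(n); return c,R.from_euler('xyz',c['orientation'],degrees=True).as_matrix()
def ray(n,u,v):
    c,M=cal(n); d=M@np.array([(u-c['cx'])/c['fx'],(v-c['cy'])/c['fy'],1]); return c['origin'],d
def onz(n,u,v,z):
    o,d=ray(n,u,v); return o+d*(z-o[2])/d[2]
def proj(n,p):
    c,M=cal(n); q=M.T@(np.array(p)-c['origin']); return c['cx']+c['fx']*q[0]/q[2],c['cy']+c['fy']*q[1]/q[2]
def crop(im,x0,y0,w,h,s): return cv2.resize(im[y0:y0+h,x0:x0+w],None,fx=s,fy=s,interpolation=cv2.INTER_CUBIC)
E
python3 - <<'E'
from h import *
t=cv2.imread('raw_top0.png'); s=cv2.imread('raw_scene0.png')
a=crop(t,175,165,50,60,5); b=crop(t,265,165,110,60,5)
c=crop(s,195,205,80,60,5); d=crop(s,245,140,80,60,5)
im=np.zeros((600,800,3),np.uint8)
im[:300,:250]=a; im[:300,250:800]=b; im[300:,:400]=c; im[300:,400:]=d
im=np.clip(im.astype(float)*1.5,0,255).astype(np.uint8)
cv2.imwrite('pics/crop0.png',im)
E
```

```text
(no output)
```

View pics/crop0.png

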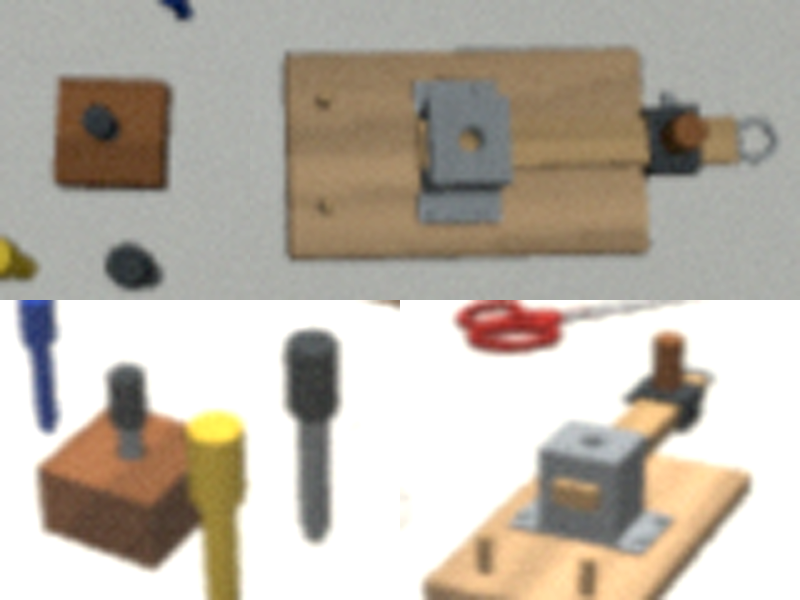

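The crop confirms the choice: the pin in the block has the smaller dark head, at (100,122) of the crop, and the free dark pin at (130,265) is larger. The bracket hole is at crop (472,139), and the knob top is near (690,130).

Run:
```python
from h import *
from scipy import ndimage as nd
t=cv2.imread('raw_top0.png'); s=cv2.imread('raw_scene0.png')
def blob(im,mask,u,v,r):
    m=np.zeros(im.shape[:2],bool); y0,x0=int(v-r),int(u-r); m[y0:int(v+r),x0:int(u+r)]=mask[y0:int(v+r),x0:int(u+r)]
    L,n=nd.label(m); k=1+np.argmax(nd.sum(m,L,range(1,n+1))); c=nd.center_of_mass(L==k); 
    ys,xs=np.where(L==k); return c[1],c[0],len(xs),xs.min(),xs.max(),ys.min(),ys.max()
def hsv(im): return cv2.cvtColor(im,cv2.COLOR_BGR2HSV).astype(int)
ht,hs=hsv(t),hsv(s)
b=t.astype(int)
mx=t.max(2).astype(int); mn=t.min(2).astype(int)
# pin head top view: dark and grey
p=blob(t,(mx-mn<22)&(mx<75),195,190,9); print('pinT',p,onz('top',p[0],p[1],.060))
sx=s.max(2).astype(int); sn=s.min(2).astype(int)
p2=blob(s,(sx-sn<25)&(sx<80),220,224,12); print('pinS',p2,onz('scene',p2[0],p2[1],.058))
# block: brown orange
bl=blob(t,(mx-mn>25)&(ht[...,0]<15),197,191,16); print('blk',bl)
m=((mx-mn>25)&(ht[...,0]<15)).astype(np.uint8); 
mm=np.zeros_like(m); mm[175:207,180:214]=m[175:207,180:214]
c=max(cv2.findContours(mm,0,2)[0],key=cv2.contourArea); rc=cv2.minAreaRect(c); print(rc,onz('top',*rc[0],.028))
# hole
h=blob(t,(b[...,2]-b[...,0]>18),309,192.4,5); print('hole',h,onz('top',309,192.4,.064),onz('top',h[0],h[1],.064))
# bracket top
print('brk corners',[onz('top',265+(x-250)/5-.4,165+y/5-.4,.064).round(4) for x,y in((433,81),(507,81),(511,184),(431,186))])
print('hole scene',onz('scene',245+(595-400)/5-.4,140+(442-300)/5-.4,.064))
# board edges
for q in((287,52),(638,48),(648,250),(290,257)): print('board',onz('top',265+(q[0]-250)/5-.4,165+q[1]/5-.4,.015).round(4))
print('knob top',onz('top',265+(690-250)/5-.4,165+129/5-.4,.083),onz('scene',245+(669-400)/5-.4,140+(338-300)/5-.4,.083))
print('nadir',proj('top',(0.437,.109,0)))
```

```text
pinT (np.float64(194.73170731707316), np.float64(189.1951219512195), 41, np.int64(191), np.int64(198), np.int64(186), np.int64(192)) [0.56710182 0.25936764 0.06      ]
pinS (np.float64(220.10204081632654), np.float64(226.5), 98, np.int64(217), np.int64(223), np.int64(219), np.int64(235)) [0.56280397 0.2691592  0.058     ]
blk (np.float64(196.72043010752688), np.float64(191.14247311827958), 372, np.int64(186), np.int64(207), np.int64(181), np.int64(201))
((196.5, 191.0), (20.0, 21.0), 90.0) [0.56716966 0.25997907 0.028     ]
hole (np.float64(308.2), np.float64(193.0), 10, np.int64(307), np.int64(310), np.int64(192), np.int64(194)) [ 0.56521692 -0.0263607   0.064     ] [ 0.5636583  -0.02436741  0.064     ]
brk corners [array([ 0.5941, -0.0068,  0.064 ]), array([ 0.595 , -0.0439,  0.064 ]), array([ 0.5431, -0.0458,  0.064 ]), array([ 0.5411, -0.006 ,  0.064 ])]
hole scene [ 0.56338397 -0.02294009  0.064     ]
board [0.6166 0.0643 0.015 ]
board [ 0.6232 -0.1219  0.015 ]
board [ 0.516  -0.1258  0.015 ]
board [0.5079 0.061  0.015 ]
knob top [ 0.56993234 -0.13005537  0.083     ] [ 0.56815828 -0.1268127   0.083     ]
nadir (np.float64(253.5205367738818), np.float64(243.08019839950748))
```

Emit:
send_rows(
  linear=[
    [0,0,0],
    [0,0,0],
    [0,0,0],
    [0.027,-0.054,0],
    [0.027,-0.054,0],
    [0.027,-0.054,0],
    [0.027,-0.054,0],
    [0.027,-0.054,0],
  ],
  twist=[
    [0,0,0.7],
    [0,0,0.7],
    [0,0,0.7],
    [0,0,0],
    [0,0,0],
    [0,0,0],
    [0,0,0],
    [0,0,0],
  ],
  gripper=[60,60,60,60,60,60,60,60],
)

```text
time: 1.1
ee_pos: [0.3408, -0.2298, 0.2451]
tcp_rot: [-180.0, -0.0, 2.0]
wrist_force: [1.4, -0.1, 1.4]
opening: 0.0513
grasp_force: 0.0
```

Emit:
send_rows(
  linear=[
    [0.027,-0.054,0],
    [0.027,-0.054,0],
    [0.027,-0.054,0],
    [0.027,-0.054,0.015],
    [0.027,-0.054,0.015],
    [0.027,-0.054,0.015],
    [0.027,-0.054,0.015],
    [0.027,-0.054,0.015],
  ],
  twist=[
    [0,0,0],
    [0,0,0],
    [0,0,0],
    [0,0,0],
    [0,0,0],
    [0,0,0],
    [0,0,0],
    [0,0,0],
  ],
  gripper=[60,60,60,60,60,60,60,60],
)

```text
time: 2.1
ee_pos: [0.5433, 0.1171, 0.1746]
tcp_rot: [-175.8, 0.1, 10.2]
wrist_force: [0.3, 0.0, 0.1]
opening: 0.0513
grasp_force: 0.0
```

Emit:
send_rows(
  linear=[
    [0,0,0],
  ],
  twist=[
    [0,0,0],
  ],
  gripper=[60],
)

```text
time: 2.22
ee_pos: [0.543, 0.1175, 0.1731]
tcp_rot: [-175.8, 0.3, 10.2]
wrist_force: [0.6, 0.3, 0.2]
opening: 0.0514
grasp_force: 0.0
```

Run:
```python
from h import *
o=bot.get_obs(); print(o['q'].round(2),o['ee_pos'],o['tcp_rot'])
```

```text
[ 10.16   5.08   2.12  87.31   4.19 179.94] [0.54302065 0.11745077 0.17313328] [-175.81325656    0.26610798   10.22203479]
```

```bash
cat >> h.py <<'E'
def plan(target,yaw):
    o=bot.get_obs(); A=R.from_euler('xyz',o['tcp_rot'],degrees=True); B=R.from_euler('xyz',[180,0,yaw],degrees=True)
    rv=np.degrees((A.inv()*B).as_rotvec())/10
    print('rotvec(10deg)',rv.round(3),'shift after turn',(B.inv().apply(np.array(target)-o['ee_pos'])).round(4),'force',o['wrist_force'].round(2))
E
python3 - <<'E'
from h import *
plan([.566,.262,.130],92)
E
```

```text
rotvec(10deg) [-0.364 -0.277 -8.175] shift after turn [0.1437 0.028  0.0431] force [0.62 0.34 0.16]
```

Emit:
send_rows(
  linear=[
    [0,0,0],
    [0,0,0],
    [0,0,0],
    [0,0,0],
    [0,0,0],
    [0,0,0],
    [0,0,0],
    [0,0,0],
  ],
  twist=[
    [-0.0455,-0.0346,-1.022],
    [-0.0455,-0.0346,-1.022],
    [-0.0455,-0.0346,-1.022],
    [-0.0455,-0.0346,-1.022],
    [-0.0455,-0.0346,-1.022],
    [-0.0455,-0.0346,-1.022],
    [-0.0455,-0.0346,-1.022],
    [-0.0455,-0.0346,-1.022],
  ],
  gripper=[60,60,60,60,60,60,60,60],
)

```text
time: 3.22
ee_pos: [0.5424, 0.1154, 0.1758]
tcp_rot: [179.8, 0.0, 92.2]
wrist_force: [-0.4, -0.8, 0.2]
opening: 0.0513
grasp_force: 0.0
```

Emit:
send_rows(
  linear=[
    [0.036,0.007,0.011],
    [0.036,0.007,0.011],
    [0.036,0.007,0.011],
    [0.036,0.007,0.01],
    [0,0,0],
  ],
  twist=[
    [0,0,0],
    [0,0,0],
    [0,0,0],
    [0,0,0],
    [0,0,0],
  ],
  gripper=[60,60,60,60,60],
)

```text
time: 3.85
ee_pos: [0.5655, 0.2621, 0.1314]
tcp_rot: [179.9, 0.0, 92.0]
wrist_force: [-0.7, -1.0, 0.6]
opening: 0.0512
grasp_force: 0.0
```

Run:
```python
from h import *
s=camera('scene'); t=camera('top'); plan([.566,.262,.059],92)
s=s[:,:,::-1];t=t[:,:,::-1]
cv2.imwrite('raw_s1.png',s)
im=np.zeros((600,800,3),np.uint8)
im[:,:400]=crop(s,180,130,80,120,5);im[:400,400:]=crop(t,160,150,80,80,5)
cv2.imwrite('pics/c1.png',np.clip(im*1.5,0,255))
print(proj('scene',bot.get_obs()['ee_pos']),proj('top',bot.get_obs()['ee_pos']))
```

```text
rotvec(10deg) [ 0.017  0.003 -0.011] shift after turn [0.0016 0.0002 0.0737] force [-0.23 -0.5   1.  ]
(np.float64(218.88645225630202), np.float64(191.0523460329681)) (np.float64(189.15860146763737), np.float64(185.01808248654885))[ WARN:0@2.212] global loadsave.cpp:1063 imwrite_ Unsupported depth image for selected encoder is fallbacked to CV_8U.
```

View pics/c1.png

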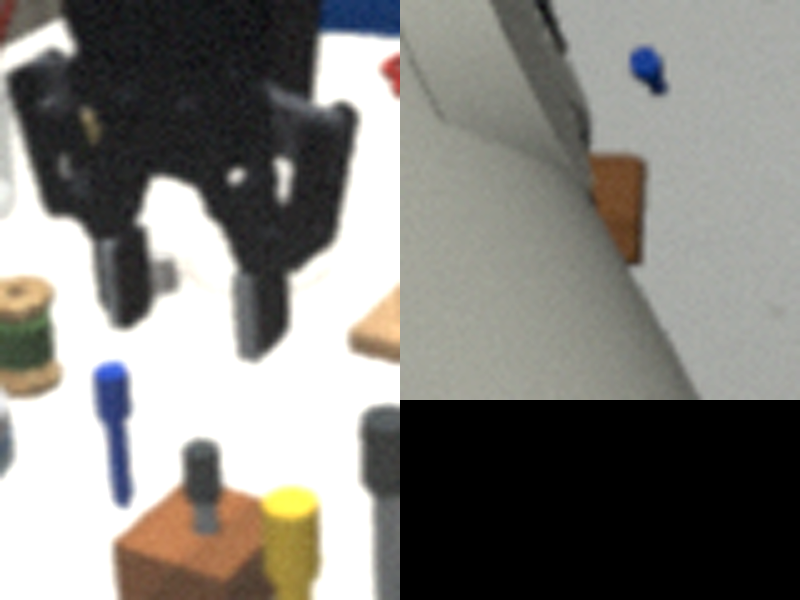

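The fingers straddle the pin from above; its head is at crop (201,460). Both views agree well enough, so I go down and grip.

Emit:
send_rows(
  linear=[
    [0.001,0,0.02],
    [0,0,0.02],
    [0,0,0.02],
    [0,0,0.012],
    [0,0,0],
    [0,0,0],
    [0,0,0],
    [0,0,0],
  ],
  twist=[
    [0,0,0],
    [0,0,0],
    [0,0,0],
    [0,0,0],
    [0,0,0],
    [0,0,0],
    [0,0,0],
    [0,0,0],
  ],
  gripper=[40,40,40,40,30,10,0,0],
  grip_force=25,
)

```text
time: 4.95
ee_pos: [0.5666, 0.2621, 0.0611]
tcp_rot: [179.8, -0.0, 91.9]
wrist_force: [-0.1, 0.7, 1.1]
opening: 0.0147
grasp_force: 25.1
```

Emit:
send_rows(
  linear=[
    [0,0,-0.02],
    [0,0,-0.035],
    [0,0,-0.035],
    [-0.058,-0.002,0],
    [-0.058,-0.002,0],
    [-0.058,-0.002,0],
    [-0.058,-0.003,0],
    [-0.055,-0.003,0],
  ],
  twist=[
    [0,0,0],
    [0,0,0],
    [0,0,0],
    [0,0,0],
    [0,0,0],
    [0,0,0],
    [0,0,0],
    [0,0,0],
  ],
  gripper=[0,0,0,0,0,0,0,0],
)

```text
time: 5.95
ee_pos: [0.5634, -0.0272, 0.1524]
tcp_rot: [179.7, 0.0, 91.9]
wrist_force: [1.1, 0.5, -1.5]
opening: 0.015
grasp_force: 25.0
```

Emit:
send_rows(
  linear=[
    [0,0,0],
    [0,0,0],
  ],
  twist=[
    [0,0,0],
    [0,0,0],
  ],
  gripper=[0,0],
)

```text
time: 6.2
ee_pos: [0.5637, -0.0252, 0.1517]
tcp_rot: [179.7, -0.0, 91.8]
wrist_force: [-0.4, 0.3, -0.8]
opening: 0.0153
grasp_force: 25.0
```

Run:
```python
from h import *
s=camera('scene')[:,:,::-1];t=camera('top')[:,:,::-1]; plan([.5652,-.0255,.146],92)
cv2.imwrite('raw_s2.png',s);cv2.imwrite('raw_t2.png',t)
im=np.zeros((600,800,3),np.uint8)
im[:560,:480]=crop(s,255,120,60,70,8);im[:320,480:]=crop(t,270,160,80,80,4)
cv2.imwrite('pics/c2.png',np.clip(im*1.5,0,255).astype(np.uint8))
```

```text
rotvec(10deg) [ 0.022 -0.002 -0.004] shift after turn [-0.0013  0.0015  0.0051] force [ 0.13  0.58 -0.3 ]
```

View pics/c2.png

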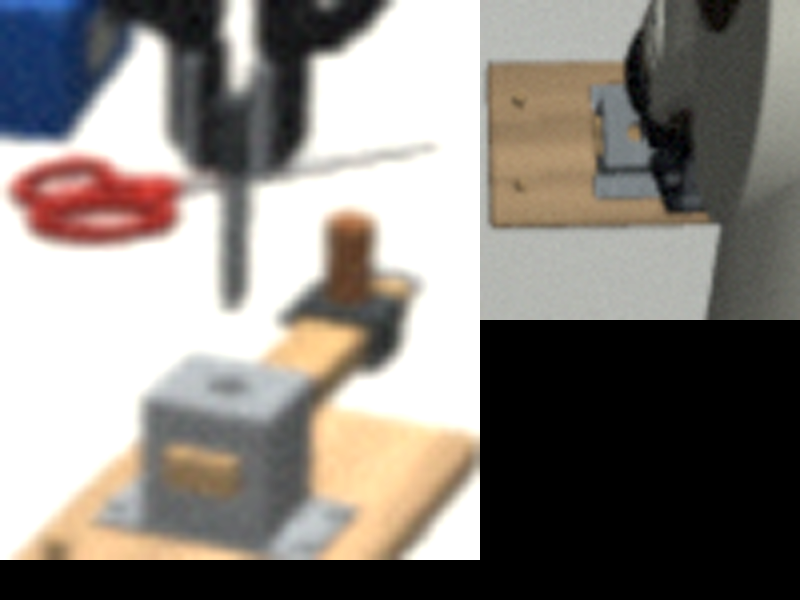

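The pin hangs above the bracket with its tip at crop (231,307), and the hole mouth is at (226,384).

Run:
```python
from h import *
for v in(305,309): print('tip',onz('scene',255+231/8-.44,120+v/8-.44,.0907))
print('shaft top', onz('scene',255+236/8-.44,120+172/8-.44,.1367))
print('hole',onz('scene',255+226/8-.44,120+384/8-.44,.064))
for p in([.5637,-.0252,.0907],[.5652,-.0252,.064],[.5652,-.0302,.064]):
  u,v=proj('scene',p); print(p,(u+.44-255)*8,(v+.44-120)*8)
# refined hole by dark blob weighting in scene
s=cv2.imread('raw_s2.png').astype(float).mean(2); w=s[164:172,277:289]; print(w.round(0))
```

```text
tip [ 0.56614285 -0.02672271  0.0907    ]
tip [ 0.56477554 -0.02385459  0.0907    ]
shaft top [ 0.56412734 -0.02431544  0.1367    ]
hole [ 0.56633912 -0.02443723  0.064     ]
[0.5637, -0.0252, 0.0907] 235.90539802039984 308.0961945093213
[0.5652, -0.0252, 0.064] 230.23505927609676 383.7850449020075
[0.5652, -0.0302, 0.064] 236.92850089479043 377.9566230932901
[[172. 156. 150. 150. 155. 160. 165. 169. 173. 173. 164. 145.]
 [152. 135. 133. 133. 134. 140. 141. 141. 145. 149. 142. 133.]
 [140. 132. 132. 128. 126. 127. 125. 126. 128. 132. 132. 132.]
 [131. 131. 131. 125. 113. 105. 102. 102. 115. 126. 131. 128.]
 [131. 128. 129. 124. 102.  94.  88.  91. 102. 119. 129. 131.]
 [124. 125. 127. 124. 122. 116. 109. 111. 119. 123. 130. 134.]
 [106. 110. 116. 120. 123. 122. 123. 124. 128. 127. 130. 128.]
 [ 81.  84.  89.  95.  99. 108. 111. 113. 124. 121. 125. 120.]]
```

Emit:
send_rows(
  linear=[
    [0.001,0,0.008],
    [0,0,0.008],
    [0,0,0.004],
    [0,0,0.002],
    [0,0,0.002],
    [0,0,0.002],
    [0,0,0.001],
    [0,0,0],
  ],
  twist=[
    [0,0,0],
    [0,0,0],
    [0,0,0],
    [0,0,0],
    [0,0,0],
    [0,0,0],
    [0,0,0],
    [0,0,0],
  ],
  gripper=[0,0,0,0,0,0,0,0],
)

```text
time: 7.3
ee_pos: [0.5636, -0.0244, 0.1235]
tcp_rot: [179.8, -0.0, 91.9]
wrist_force: [0.4, 0.2, -0.6]
opening: 0.0152
grasp_force: 25.0
```

Emit:
send_rows(
  linear=[
    [0,0,0.001],
    [0,0,0.001],
    [0,0,0.001],
    [0,0,0],
  ],
  twist=[
    [0,0,0],
    [0,0,0],
    [0,0,0],
    [0,0,0],
  ],
  gripper=[0,0,0,0],
)

```text
time: 7.8
ee_pos: [0.5635, -0.0243, 0.1204]
tcp_rot: [179.8, -0.0, 91.9]
wrist_force: [0.1, -0.1, -0.9]
opening: 0.0148
grasp_force: 25.0
```

Emit:
send_rows(
  linear=[
    [0,0,0.001],
    [0,0,0.001],
    [0,0,0.001],
    [0,0,0.001],
    [0,0,0],
  ],
  twist=[
    [0,0,0],
    [0,0,0],
    [0,0,0],
    [0,0,0],
    [0,0,0],
  ],
  gripper=[0,0,0,0,0],
)

```text
time: 8.43
ee_pos: [0.5636, -0.0243, 0.1164]
tcp_rot: [179.8, -0.0, 91.9]
wrist_force: [-0.2, 0.1, -0.3]
opening: 0.0152
grasp_force: 25.0
```

Emit:
send_rows(
  linear=[
    [0,0,0.001],
    [0,0,0.001],
    [0,0,0.001],
    [0,0,0.001],
    [0,0,0],
  ],
  twist=[
    [0,0,0],
    [0,0,0],
    [0,0,0],
    [0,0,0],
    [0,0,0],
  ],
  gripper=[0,0,0,0,0],
)

```text
time: 9.05
ee_pos: [0.5636, -0.0243, 0.1124]
tcp_rot: [179.8, -0.0, 91.9]
wrist_force: [-0.4, 0.4, -0.3]
opening: 0.0146
grasp_force: 25.0
```

Emit:
send_rows(
  linear=[
    [0,0,0.001],
    [0,0,0.001],
    [0,0,0],
    [0,0,0],
    [0,0,0],
    [0,0,-0.02],
    [0,0,-0.03],
    [0,0,0],
  ],
  twist=[
    [0,0,0],
    [0,0,0],
    [0,0,0],
    [0,0,0],
    [0,0,0],
    [0,0,0],
    [0,0,0],
    [0,0,0],
  ],
  gripper=[0,0,20,40,50,50,50,50],
)

```text
time: 10.05
ee_pos: [0.5645, -0.0244, 0.1631]
tcp_rot: [179.6, 0.0, 91.9]
wrist_force: [0.2, 0.4, -0.5]
opening: 0.0425
grasp_force: 0.0
```

Run:
```python
from h import *
s=camera('scene')[:,:,::-1];t=camera('top')[:,:,::-1]; plan([.5685,-.128,.146],92)
cv2.imwrite('raw_s3.png',s)
im=np.zeros((600,800,3),np.uint8)
im[:560,:480]=crop(s,255,120,60,70,8);im[:320,480:]=crop(t,270,160,80,80,4)
cv2.imwrite('pics/c3.png',np.clip(im*1.5,0,255).astype(np.uint8))
```

```text
rotvec(10deg) [ 0.021 -0.    -0.012] shift after turn [-0.1037  0.0014  0.0144] force [-0.02  0.34 -0.72]
```

View pics/c3.png

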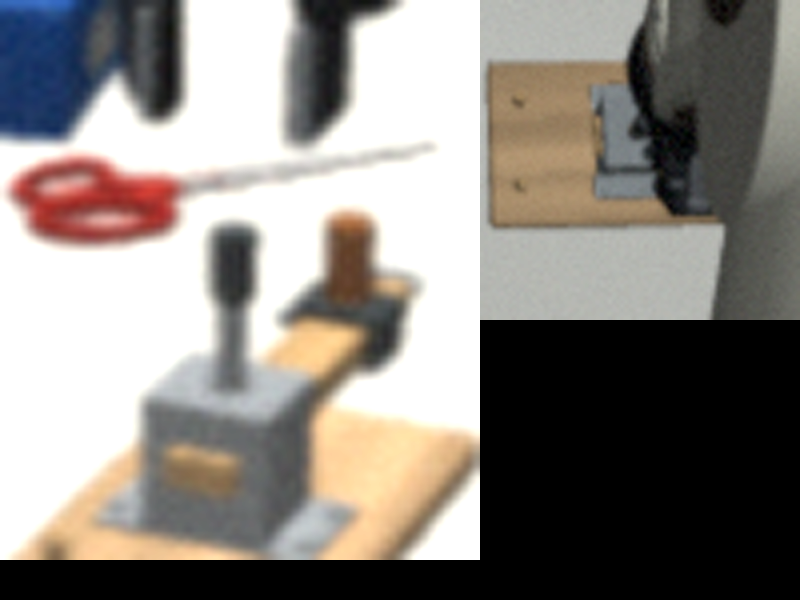

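The pin stands upright in the knuckle, with its head at crop (232,262) and its shaft entering at (232,385). The knob top is at (350,220).

Emit:
send_rows(
  linear=[
    [-0.05,0.001,0],
    [-0.053,0,0],
    [0,0,0.03],
    [0,0,0.03],
    [0,0,0.026],
    [0,0,0],
    [0,0,0],
  ],
  twist=[
    [0,0,0],
    [0,0,0],
    [0,0,0],
    [0,0,0],
    [0,0,0],
    [0,0,0],
    [0,0,0],
  ],
  gripper=[50,50,50,50,50,45,40],
)

```text
time: 11.02
ee_pos: [0.5683, -0.1272, 0.0751]
tcp_rot: [179.8, -0.0, 91.9]
wrist_force: [-0.6, -0.5, 0.4]
opening: 0.0341
grasp_force: 0.0
```

Run:
```python
from h import *
s=camera('scene')[:,:,::-1]; plan([.5685,-.128,.075],92)
cv2.imwrite('pics/c4.png',np.clip(crop(s,255,100,70,70,8)*1.5,0,255).astype(np.uint8))
```

```text
rotvec(10deg) [ 0.027  0.001 -0.011] shift after turn [-0.0007 -0.0001  0.0006] force [ 0.66 -0.32  0.78]
```

View pics/c4.png

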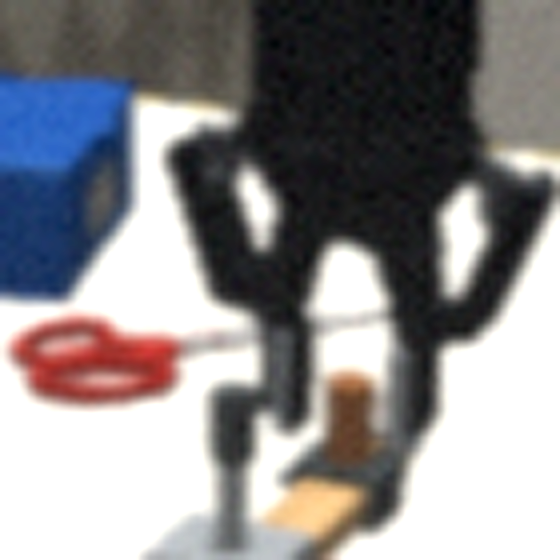

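The knob at crop (350,415) lies between the open fingers, so I grip it softly.

Emit:
send_rows(
  linear=[
    [0,0,0],
    [0,0,0],
    [0,0,0],
    [0,0,0],
  ],
  twist=[
    [0,0,0],
    [0,0,0],
    [0,0,0],
    [0,0,0],
  ],
  gripper=[25,15,0,0],
  grip_force=20,
)

```text
time: 11.58
ee_pos: [0.5688, -0.1273, 0.0756]
tcp_rot: [179.7, 0.0, 91.9]
wrist_force: [1.5, 0.1, 6.3]
opening: 0.0171
grasp_force: 21.0
```

Emit:
send_rows(
  linear=[
    [0.001,0,0],
    [0.001,0,0],
    [0.001,0,0],
    [0.001,0,0],
    [0.001,0,0],
    [0.001,0,0],
    [0.001,0,0],
    [0.001,0,0],
  ],
  twist=[
    [0,0,0],
    [0,0,0],
    [0,0,0],
    [0,0,0],
    [0,0,0],
    [0,0,0],
    [0,0,0],
    [0,0,0],
  ],
  gripper=[0,0,0,0,0,0,0,0],
)

```text
time: 12.58
ee_pos: [0.5685, -0.1198, 0.0756]
tcp_rot: [179.7, 0.1, 91.9]
wrist_force: [0.7, -3.4, 5.5]
opening: 0.017
grasp_force: 21.1
```

Emit:
send_rows(
  linear=[
    [0.001,0,0],
    [0.001,0,0],
    [0.001,0,0],
    [0.001,0,0],
  ],
  twist=[
    [0,0,0],
    [0,0,0],
    [0,0,0],
    [0,0,0],
  ],
  gripper=[0,0,0,0],
)

```text
time: 13.08
ee_pos: [0.5683, -0.1158, 0.0756]
tcp_rot: [179.7, 0.1, 91.9]
wrist_force: [0.6, -2.9, 4.8]
opening: 0.0172
grasp_force: 21.1
```

Emit:
send_rows(
  linear=[
    [0.001,0,0],
    [0.001,0,0],
    [0.001,0,0],
  ],
  twist=[
    [0,0,0],
    [0,0,0],
    [0,0,0],
  ],
  gripper=[0,0,0],
)

```text
time: 13.45
ee_pos: [0.5682, -0.1128, 0.0756]
tcp_rot: [179.7, 0.1, 91.9]
wrist_force: [0.0, -2.1, 5.6]
opening: 0.0174
grasp_force: 21.1
```

Emit:
send_rows(
  linear=[
    [0.001,0,0],
    [0.001,0,0],
  ],
  twist=[
    [0,0,0],
    [0,0,0],
  ],
  gripper=[0,0],
)

```text
time: 13.7
ee_pos: [0.5682, -0.1108, 0.0756]
tcp_rot: [179.7, 0.1, 91.9]
wrist_force: [1.1, -2.5, 6.1]
opening: 0.0168
grasp_force: 21.1
```

Emit:
send_rows(
  linear=[
    [0.001,0,0],
    [0.001,0,0],
  ],
  twist=[
    [0,0,0],
    [0,0,0],
  ],
  gripper=[0,0],
)

```text
time: 13.95
ee_pos: [0.5681, -0.1088, 0.0756]
tcp_rot: [179.7, 0.1, 91.9]
wrist_force: [-0.3, -2.9, 5.9]
opening: 0.0172
grasp_force: 21.1
```

Emit:
send_rows(
  linear=[
    [0.001,0,0],
    [0.001,0,0],
  ],
  twist=[
    [0,0,0],
    [0,0,0],
  ],
  gripper=[0,0],
)

```text
time: 14.2
ee_pos: [0.568, -0.1069, 0.0756]
tcp_rot: [179.7, 0.1, 91.9]
wrist_force: [0.3, -3.4, 5.6]
opening: 0.0173
grasp_force: 21.1
```

Run:
```python
from h import *
a=cv2.imread('raw_s3.png'); s=camera('scene')[:,:,::-1]; cv2.imwrite('raw_s5.png',s)
for im in(a,s): print(im[140:172,282:286].mean((1,2)).round(0).astype(int).tolist())
print(bot.get_obs()['wrist_force'])
```

```text
[171, 143, 123, 133, 171, 183, 178, 152, 94, 58, 42, 38, 38, 38, 39, 39, 42, 54, 76, 88, 88, 88, 89, 88, 86, 81, 80, 77, 84, 112, 124, 114]
[33, 66, 104, 130, 174, 185, 171, 116, 74, 67, 64, 60, 57, 55, 54, 56, 70, 90, 98, 97, 95, 95, 92, 93, 89, 83, 82, 79, 87, 111, 124, 114]
[ 0.58797383 -3.42256753  5.87445458]
```

Not dropped yet, so I carry on slowly.

Emit:
send_rows(
  linear=[
    [0.001,0,0],
    [0.001,0,0],
  ],
  twist=[
    [0,0,0],
    [0,0,0],
  ],
  gripper=[0,0],
)

```text
time: 14.5
ee_pos: [0.5679, -0.1049, 0.0756]
tcp_rot: [179.7, 0.1, 91.9]
wrist_force: [0.4, -3.1, 5.4]
opening: 0.0173
grasp_force: 21.1
```

Emit:
send_rows(
  linear=[
    [0.001,0,0],
    [0.001,0,0],
  ],
  twist=[
    [0,0,0],
    [0,0,0],
  ],
  gripper=[0,0],
)

```text
time: 14.75
ee_pos: [0.5679, -0.1042, 0.0757]
tcp_rot: [179.7, 0.2, 91.8]
wrist_force: [0.3, -12.6, 3.9]
opening: 0.0173
grasp_force: 21.0
```

Run:
```python
from h import *
s=camera('scene')[:,:,::-1]; cv2.imwrite('raw_s6.png',s)
print(s[140:172,282:286].mean((1,2)).round(0).astype(int).tolist())
```

```text
[24, 51, 94, 126, 171, 183, 169, 115, 75, 67, 63, 60, 55, 54, 54, 56, 71, 90, 97, 97, 96, 98, 92, 91, 89, 83, 80, 79, 86, 111, 125, 113]
```

Run:
```python
from h import *
s=cv2.imread('raw_s6.png')
cv2.imwrite('pics/c6.png',np.clip(crop(s,255,120,70,70,8)*1.5,0,255).astype(np.uint8))
```

```text
(no output)
```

View pics/c6.png

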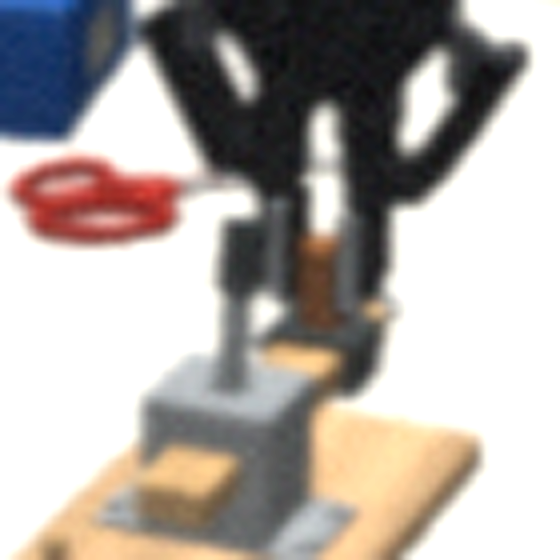

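The pin at crop (240,255) leans slightly but has not dropped, and the bar now meets resistance. This may be its end stop, with the hole passed. I back off gently and watch.

Emit:
send_rows(
  linear=[
    [-0.001,0,0],
    [-0.001,0,0],
    [-0.0005,0,0],
    [-0.0005,0,0],
  ],
  twist=[
    [0,0,0],
    [0,0,0],
    [0,0,0],
    [0,0,0],
  ],
  gripper=[0,0,0,0],
)

```text
time: 15.3
ee_pos: [0.5679, -0.1049, 0.0756]
tcp_rot: [179.7, -0.0, 91.9]
wrist_force: [-0.0, 2.9, 7.0]
opening: 0.0171
grasp_force: 21.2
```

Run:
```python
from h import *
s=camera('scene')[:,:,::-1]; cv2.imwrite('raw_s7.png',s)
print(s[140:172,282:286].mean((1,2)).round(0).astype(int).tolist())
for f in(3,5,6,7):
    im=cv2.imread(f'raw_s{f}.png'); print(f,im[160:166,278:292].mean((0,2)).round(0).astype(int).tolist(), im[174:188,270:288].mean((1,2)).round(0).astype(int).tolist())
```

```text
[28, 53, 94, 127, 170, 182, 169, 115, 73, 64, 62, 58, 55, 52, 50, 51, 67, 90, 94, 97, 96, 94, 90, 90, 87, 81, 80, 80, 87, 111, 124, 115]
3 [172, 169, 164, 144, 103, 73, 70, 101, 149, 169, 165, 150, 137, 126] [88, 89, 95, 93, 85, 81, 80, 80, 79, 78, 77, 76, 79, 94]
5 [172, 169, 170, 159, 121, 84, 71, 88, 122, 128, 111, 97, 95, 94] [88, 90, 101, 112, 116, 112, 102, 86, 79, 77, 77, 75, 80, 94]
6 [173, 170, 169, 159, 121, 85, 74, 86, 118, 123, 107, 96, 91, 88] [88, 90, 99, 111, 116, 114, 105, 90, 78, 75, 76, 75, 79, 94]
7 [172, 169, 169, 158, 119, 83, 71, 86, 120, 122, 107, 99, 93, 90] [88, 90, 100, 112, 115, 114, 104, 89, 78, 75, 75, 75, 79, 94]
```

Emit:
send_rows(
  linear=[
    [-0.0006,0,0],
    [-0.0006,0,0],
    [-0.0006,0,0],
    [-0.0006,0,0],
    [-0.0006,0,0],
  ],
  twist=[
    [0,0,0],
    [0,0,0],
    [0,0,0],
    [0,0,0],
    [0,0,0],
  ],
  gripper=[0,0,0,0,0],
)

```text
time: 15.98
ee_pos: [0.568, -0.1079, 0.0756]
tcp_rot: [179.7, -0.0, 91.9]
wrist_force: [-0.2, 2.2, 6.7]
opening: 0.0172
grasp_force: 21.2
```

```bash
cat > pin.py <<'E'
from h import *
import sys
s=camera('scene')[:,:,::-1]; cv2.imwrite(f'raw_s{sys.argv[1]}.png',s)
print(s[140:172,282:286].mean((1,2)).round(0).astype(int).tolist())
print(s[160:166,278:290].mean((0,2)).round(0).astype(int).tolist())
E
python3 pin.py 8
```

```text
[34, 69, 106, 132, 173, 184, 182, 160, 101, 61, 43, 40, 37, 37, 36, 40, 41, 50, 74, 91, 94, 95, 94, 94, 90, 81, 78, 77, 83, 112, 124, 113]
[172, 170, 162, 133, 92, 69, 80, 124, 152, 142, 117, 101]
```

Emit:
send_rows(
  linear=[
    [-0.0006,0,0],
    [-0.0006,0,0],
    [-0.0006,0,0],
    [-0.0006,0,0],
    [-0.0006,0,0],
  ],
  twist=[
    [0,0,0],
    [0,0,0],
    [0,0,0],
    [0,0,0],
    [0,0,0],
  ],
  gripper=[0,0,0,0,0],
)

```text
time: 16.65
ee_pos: [0.5681, -0.1109, 0.0756]
tcp_rot: [179.7, -0.0, 91.9]
wrist_force: [-0.5, 3.5, 6.0]
opening: 0.0171
grasp_force: 21.2
```

Emit:
send_rows(
  linear=[
    [-0.0006,0,0],
    [-0.0006,0,0],
    [-0.0006,0,0],
  ],
  twist=[
    [0,0,0],
    [0,0,0],
    [0,0,0],
  ],
  gripper=[0,0,0],
)

```text
time: 17.02
ee_pos: [0.5682, -0.1127, 0.0756]
tcp_rot: [179.7, -0.0, 91.9]
wrist_force: [0.9, 2.4, 6.4]
opening: 0.0166
grasp_force: 21.2
```

```bash
python3 pin.py 9
```

```text
[76, 114, 120, 135, 173, 186, 186, 184, 176, 137, 98, 77, 67, 61, 56, 54, 52, 55, 62, 82, 96, 98, 97, 99, 91, 79, 77, 73, 82, 110, 125, 114]
[172, 167, 149, 106, 70, 63, 94, 147, 169, 156, 129, 108]
```

Emit:
send_rows(
  linear=[
    [-0.0006,0,0],
    [-0.0006,0,0],
    [-0.0006,0,0],
  ],
  twist=[
    [0,0,0],
    [0,0,0],
    [0,0,0],
  ],
  gripper=[0,0,0],
)

```text
time: 17.45
ee_pos: [0.5683, -0.1145, 0.0756]
tcp_rot: [179.7, -0.0, 91.9]
wrist_force: [0.1, 2.0, 6.6]
opening: 0.0168
grasp_force: 21.2
```

Emit:
send_rows(
  linear=[
    [-0.0006,0,0],
    [-0.0006,0,0],
    [-0.0006,0,0],
  ],
  twist=[
    [0,0,0],
    [0,0,0],
    [0,0,0],
  ],
  gripper=[0,0,0],
)

```text
time: 17.82
ee_pos: [0.5684, -0.1163, 0.0756]
tcp_rot: [179.7, -0.0, 91.9]
wrist_force: [-0.2, 2.7, 7.0]
opening: 0.0171
grasp_force: 21.2
```

```bash
python3 pin.py 10
```

```text
[120, 131, 124, 134, 173, 186, 186, 186, 177, 137, 98, 80, 66, 59, 54, 55, 54, 55, 64, 81, 98, 97, 100, 98, 90, 80, 79, 75, 84, 111, 123, 114]
[172, 167, 149, 108, 70, 65, 94, 147, 171, 169, 143, 115]
```

Run:
```python
from h import *
for z in(.118,.094,.064): print(z,np.round(proj('scene',(.5650,-.0243,z)),1), np.round(proj('scene',(.565,-.0143,z)),1))
ims=[cv2.imread(f'raw_s{k}.png') for k in(3,6,10)]
im=np.hstack([crop(i,268,136,33,60,8) for i in ims]); print(im.shape)
cv2.imwrite('pics/c7.png',np.clip(im*1.5,0,255).astype(np.uint8))
```

```text
0.118 [283.6 148.1] [281.9 149.4]
0.094 [283.5 156.9] [281.7 158.3]
0.064 [283.3 167.7] [281.6 169.2]
(480, 792, 3)
```

View pics/c7.png

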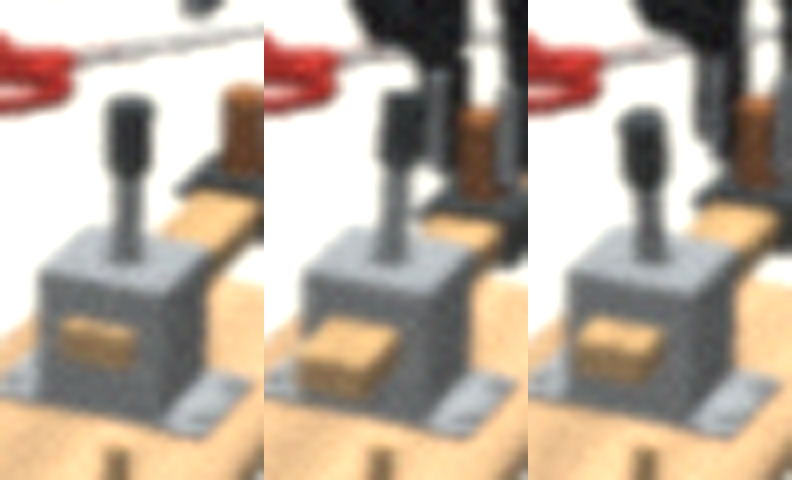

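In the three frames (before, at the stop, now) the pin head is at (128,135), (400,130) and (645,150). It now leans to +y and sits slightly lower. I check whether the bar really moved between -0.1127 and -0.1163.

Run:
```python
from h import *
a=cv2.imread('raw_s6.png')
for k in(3,5,6,7,8,9,10):
    im=cv2.imread(f'raw_s{k}.png'); g=cv2.cvtColor(im,cv2.COLOR_BGR2GRAY)
    hs=cv2.cvtColor(im,cv2.COLOR_BGR2HSV); m=(hs[172:188,270:288,1]>70); ys,xs=np.where(m)
    print(k,m.sum(),ys.mean().round(2),xs.mean().round(2), g[174:188,272:284].mean(1).round(0).astype(int).tolist())
```

```text
3 57 7.35 7.82 [79, 83, 97, 96, 85, 80, 78, 76, 74, 73, 73, 72, 78, 99]
5 105 8.16 7.2 [78, 84, 105, 126, 134, 131, 114, 89, 77, 76, 75, 73, 79, 99]
6 114 8.39 6.97 [78, 84, 104, 125, 134, 133, 120, 96, 79, 75, 75, 74, 78, 99]
7 113 8.39 7.05 [78, 84, 105, 125, 133, 133, 120, 96, 78, 74, 74, 74, 78, 98]
8 106 8.14 7.06 [78, 84, 104, 125, 132, 130, 110, 86, 78, 76, 76, 73, 77, 98]
9 91 7.85 7.32 [78, 84, 105, 126, 130, 115, 92, 79, 77, 77, 74, 72, 77, 98]
10 87 7.72 7.43 [78, 85, 106, 124, 122, 103, 84, 78, 78, 75, 74, 73, 78, 99]
```

Emit:
send_rows(
  linear=[
    [-0.0006,0,0],
    [-0.0006,0,0],
    [-0.0006,0,0],
    [-0.0006,0,0],
    [-0.0006,0,0],
  ],
  twist=[
    [0,0,0],
    [0,0,0],
    [0,0,0],
    [0,0,0],
    [0,0,0],
  ],
  gripper=[0,0,0,0,0],
)

```text
time: 18.5
ee_pos: [0.5685, -0.1193, 0.0756]
tcp_rot: [179.7, -0.0, 91.9]
wrist_force: [0.5, 2.3, 7.0]
opening: 0.017
grasp_force: 21.2
```

```bash
python3 pin.py 11
```

```text
[153, 141, 124, 134, 174, 185, 186, 184, 175, 135, 96, 78, 68, 62, 55, 54, 54, 56, 64, 81, 96, 100, 98, 98, 90, 82, 78, 75, 84, 112, 124, 114]
[171, 167, 150, 106, 70, 64, 95, 148, 173, 170, 153, 128]
```

Emit:
send_rows(
  linear=[
    [0.0005,0,0],
    [0.0005,0,0],
    [0.0005,0,0],
    [0.0005,0,0],
    [0.0005,0,0],
    [0.0005,0,0],
  ],
  twist=[
    [0,0,0],
    [0,0,0],
    [0,0,0],
    [0,0,0],
    [0,0,0],
    [0,0,0],
  ],
  gripper=[0,0,0,0,0,0],
)

```text
time: 19.3
ee_pos: [0.5684, -0.1172, 0.0756]
tcp_rot: [179.7, 0.1, 91.9]
wrist_force: [1.0, -2.7, 4.9]
opening: 0.0171
grasp_force: 21.1
```

```bash
python3 pin.py 12
```

```text
[130, 133, 122, 136, 174, 186, 187, 187, 175, 136, 98, 79, 66, 60, 56, 54, 52, 56, 66, 83, 97, 99, 97, 98, 90, 80, 78, 78, 84, 112, 124, 114]
[173, 166, 149, 106, 69, 64, 94, 146, 172, 170, 146, 120]
```

Emit:
send_rows(
  linear=[
    [0.0005,0,0],
    [0.0005,0,0],
    [0.0005,0,0],
  ],
  twist=[
    [0,0,0],
    [0,0,0],
    [0,0,0],
  ],
  gripper=[0,0,0],
)

```text
time: 19.73
ee_pos: [0.5683, -0.1157, 0.0756]
tcp_rot: [179.7, 0.1, 91.9]
wrist_force: [-0.1, -3.1, 6.1]
opening: 0.0171
grasp_force: 21.1
```

```bash
python3 pin.py 13
```

```text
[104, 124, 123, 135, 172, 186, 187, 185, 176, 136, 98, 79, 66, 60, 55, 53, 54, 56, 64, 82, 98, 98, 98, 97, 92, 79, 76, 75, 83, 110, 124, 114]
[172, 167, 149, 106, 70, 63, 94, 147, 170, 168, 144, 116]
```

Emit:
send_rows(
  linear=[
    [0.0005,0,0],
    [0.0005,0,0],
    [0.0005,0,0],
  ],
  twist=[
    [0,0,0],
    [0,0,0],
    [0,0,0],
  ],
  gripper=[0,0,0],
)

```text
time: 20.15
ee_pos: [0.5683, -0.1142, 0.0756]
tcp_rot: [179.7, 0.1, 91.9]
wrist_force: [-0.6, -2.5, 5.8]
opening: 0.017
grasp_force: 21.1
```

```bash
python3 pin.py 14
```

```text
[97, 122, 121, 133, 174, 186, 186, 184, 176, 136, 98, 79, 66, 60, 57, 54, 53, 55, 66, 81, 97, 98, 98, 98, 90, 83, 77, 74, 83, 112, 124, 113]
[171, 166, 149, 106, 70, 65, 94, 147, 172, 163, 137, 110]
```

Emit:
send_rows(
  linear=[
    [0.0005,0,0],
    [0.0005,0,0],
    [0.0005,0,0],
  ],
  twist=[
    [0,0,0],
    [0,0,0],
    [0,0,0],
  ],
  gripper=[0,0,0],
)

```text
time: 20.58
ee_pos: [0.5682, -0.1127, 0.0756]
tcp_rot: [179.7, 0.1, 91.9]
wrist_force: [1.1, -3.1, 4.9]
opening: 0.0172
grasp_force: 21.1
```

```bash
python3 pin.py 15
```

```text
[76, 113, 120, 135, 174, 186, 186, 186, 176, 137, 98, 78, 69, 61, 55, 55, 54, 56, 66, 82, 97, 99, 97, 98, 93, 82, 76, 75, 82, 112, 125, 113]
[172, 166, 150, 106, 70, 64, 95, 148, 169, 158, 130, 106]
```

Emit:
send_rows(
  linear=[
    [0.0005,0,0],
    [0.0005,0,0],
    [0.0005,0,0],
  ],
  twist=[
    [0,0,0],
    [0,0,0],
    [0,0,0],
  ],
  gripper=[0,0,0],
)

```text
time: 21.0
ee_pos: [0.5682, -0.1112, 0.0756]
tcp_rot: [179.7, 0.1, 91.9]
wrist_force: [-0.3, -2.1, 5.3]
opening: 0.0172
grasp_force: 21.1
```

```bash
python3 pin.py 16
```

```text
[66, 108, 119, 134, 173, 186, 185, 187, 174, 136, 98, 79, 66, 60, 56, 54, 51, 55, 63, 81, 98, 99, 97, 98, 91, 81, 76, 76, 83, 111, 124, 113]
[172, 167, 149, 106, 70, 65, 94, 147, 169, 157, 128, 105]
```

Emit:
send_rows(
  linear=[
    [0.0005,0,0],
    [0.0005,0,0],
    [0.0005,0,0],
  ],
  twist=[
    [0,0,0],
    [0,0,0],
    [0,0,0],
  ],
  gripper=[0,0,0],
)

```text
time: 21.42
ee_pos: [0.5681, -0.1098, 0.0756]
tcp_rot: [179.7, 0.1, 91.9]
wrist_force: [0.4, -2.7, 6.2]
opening: 0.0167
grasp_force: 21.1
```

```bash
python3 pin.py 17
```

```text
[52, 90, 114, 134, 174, 185, 186, 186, 173, 122, 82, 66, 57, 53, 53, 47, 48, 52, 64, 83, 96, 98, 99, 94, 90, 82, 79, 76, 83, 111, 125, 115]
[172, 167, 153, 109, 72, 64, 91, 146, 168, 149, 122, 104]
```

Emit:
send_rows(
  linear=[
    [0.0005,0,0],
    [0.0005,0,0],
  ],
  twist=[
    [0,0,0],
    [0,0,0],
  ],
  gripper=[0,0],
)

```text
time: 21.72
ee_pos: [0.5681, -0.1088, 0.0756]
tcp_rot: [179.7, 0.1, 91.9]
wrist_force: [0.5, -2.6, 5.1]
opening: 0.0173
grasp_force: 21.1
```

```bash
python3 pin.py 18
```

```text
[45, 84, 113, 134, 173, 184, 185, 178, 144, 92, 64, 49, 44, 45, 43, 42, 45, 48, 62, 83, 93, 94, 94, 95, 93, 83, 79, 76, 83, 111, 124, 113]
[172, 169, 159, 118, 76, 62, 86, 144, 164, 147, 117, 101]
```

Emit:
send_rows(
  linear=[
    [0.0005,0,0],
    [0.0005,0,0],
  ],
  twist=[
    [0,0,0],
    [0,0,0],
  ],
  gripper=[0,0],
)

```text
time: 22.02
ee_pos: [0.568, -0.1078, 0.0756]
tcp_rot: [179.7, 0.1, 91.9]
wrist_force: [-0.1, -2.2, 6.7]
opening: 0.0172
grasp_force: 21.1
```

```bash
python3 pin.py 19
```

```text
[36, 67, 104, 130, 172, 184, 186, 168, 109, 63, 44, 36, 37, 38, 40, 41, 42, 49, 67, 87, 91, 92, 93, 96, 93, 86, 81, 76, 86, 112, 125, 113]
[172, 169, 161, 125, 83, 67, 83, 133, 157, 142, 115, 100]
```

Emit:
send_rows(
  linear=[
    [0.0005,0,0],
    [0.0005,0,0],
  ],
  twist=[
    [0,0,0],
    [0,0,0],
  ],
  gripper=[0,0],
)

```text
time: 22.32
ee_pos: [0.568, -0.1068, 0.0756]
tcp_rot: [179.7, 0.1, 91.9]
wrist_force: [0.3, -3.3, 5.3]
opening: 0.0169
grasp_force: 21.1
```

```bash
python3 pin.py 20
```

```text
[33, 66, 102, 131, 172, 185, 176, 138, 83, 49, 40, 41, 38, 38, 36, 38, 43, 62, 84, 93, 95, 92, 89, 89, 89, 83, 80, 77, 84, 113, 123, 113]
[171, 169, 164, 138, 97, 73, 77, 110, 138, 132, 111, 98]
```

The tilt tracks the bar only past TCP y ≈ -0.110. So the nose already seems to be in the bar's hole, but the pin hangs there because it is tilted. I will set the bar at about -0.1105, then straighten the pin with a grip along y.

Emit:
send_rows(
  linear=[
    [-0.0015,0,0],
    [-0.0015,0,0],
    [-0.001,0,0],
    [0,0,0],
    [0,0,0],
    [0,0,0],
  ],
  twist=[
    [0,0,0],
    [0,0,0],
    [0,0,0],
    [0,0,0],
    [0,0,0],
    [0,0,0],
  ],
  gripper=[0,0,0,0,40,50],
)

```text
time: 23.12
ee_pos: [0.5674, -0.1102, 0.0742]
tcp_rot: [179.8, -0.0, 91.9]
wrist_force: [-0.5, -0.5, 0.3]
opening: 0.0427
grasp_force: 0.0
```

```bash
python3 pin.py 21
```

```text
[31, 46, 56, 74, 103, 109, 111, 111, 102, 71, 57, 47, 39, 37, 33, 35, 44, 51, 63, 82, 94, 96, 100, 98, 92, 83, 78, 75, 82, 112, 123, 114]
[173, 168, 153, 112, 72, 64, 92, 147, 168, 149, 121, 104]
```

Emit:
send_rows(
  linear=[
    [0,0,-0.02],
    [0,0,-0.03],
    [0,0,-0.028],
    [0.043,0,0],
    [0.043,-0.001,0],
    [0,0,0],
    [0,0,0],
    [0,0,0],
  ],
  twist=[
    [0,0,0],
    [0,0,0],
    [0,0,0],
    [0,0,0],
    [0,0,0],
    [0,0,1],
    [0,0,1],
    [0,0,1],
  ],
  gripper=[50,50,50,50,50,50,50,50],
)

```text
time: 24.18
ee_pos: [0.5634, -0.0241, 0.1523]
tcp_rot: [179.9, -0.1, 61.6]
wrist_force: [0.4, -0.1, -0.3]
opening: 0.043
grasp_force: 0.0
```

Emit:
send_rows(
  linear=[
    [0,0,0],
    [0,0,0],
    [0,0,0],
    [0,0,0],
    [0,0,0],
    [0,0,0],
    [0,0,0],
  ],
  twist=[
    [0,0,1],
    [0,0,1],
    [0,0,1],
    [0,0,1],
    [0,0,1],
    [0,0,1],
    [0,0,0],
  ],
  gripper=[50,50,50,50,50,50,50],
)

```text
time: 25.05
ee_pos: [0.5634, -0.0243, 0.1523]
tcp_rot: [-180.0, -0.2, 1.9]
wrist_force: [-0.3, -0.3, 1.3]
opening: 0.0424
grasp_force: 0.0
```

```bash
python3 pin.py 22; python3 -c "
from h import *
plan([.5650,-.0243,.113],2)"
```

```text
[79, 76, 81, 116, 163, 182, 184, 183, 172, 124, 85, 67, 56, 53, 53, 53, 48, 51, 64, 81, 93, 97, 102, 96, 91, 81, 78, 78, 84, 109, 124, 114]
[172, 166, 152, 110, 72, 64, 91, 146, 167, 149, 121, 104]
rotvec(10deg) [-0.    -0.017  0.01 ] shift after turn [0.0016 0.0001 0.0393] force [-0.83  0.   -0.07]
```

Emit:
send_rows(
  linear=[
    [0.001,0,0.015],
    [0,0,0.015],
    [0,0,0.008],
    [0,0,0],
    [0,0,0],
    [0,0,0],
    [0,0,0],
  ],
  twist=[
    [0,0,0],
    [0,0,0],
    [0,0,0],
    [0,0,0],
    [0,0,0],
    [0,0,0],
    [0,0,0],
  ],
  gripper=[50,50,50,35,25,15,15],
  grip_force=20,
)

```text
time: 25.98
ee_pos: [0.5649, -0.0243, 0.115]
tcp_rot: [180.0, -0.2, 1.9]
wrist_force: [0.3, -0.8, 1.9]
opening: 0.0143
grasp_force: 20.8
```

```bash
python3 pin.py 23
```

```text
[17, 19, 24, 33, 40, 43, 40, 43, 41, 40, 42, 42, 44, 46, 47, 57, 64, 60, 76, 88, 93, 94, 95, 95, 90, 82, 78, 76, 84, 112, 123, 114]
[171, 169, 163, 131, 92, 69, 80, 125, 155, 147, 120, 104]
```

Emit:
send_rows(
  linear=[
    [0,0,0.001],
    [0,0,0.001],
    [0,0,0],
  ],
  twist=[
    [0,0,0],
    [0,0,0],
    [0,0,0],
  ],
  gripper=[0,0,0],
)

```text
time: 26.4
ee_pos: [0.5656, -0.0242, 0.1145]
tcp_rot: [180.0, -0.4, 1.9]
wrist_force: [-0.3, -0.1, 10.5]
opening: 0.015
grasp_force: 21.7
```

```bash
python3 pin.py 24
```

```text
[19, 18, 23, 35, 40, 42, 42, 44, 42, 42, 42, 45, 46, 46, 49, 60, 66, 65, 78, 88, 90, 90, 90, 90, 87, 83, 78, 78, 84, 112, 123, 114]
[171, 169, 159, 126, 83, 68, 79, 124, 155, 146, 120, 103]
```

Pressing with 10 N is blocked, so the nose stands on the bar's land just past the hole. The span where the pin moved freely (-0.119 to -0.110) and the stop minus 10 mm both put the hole at knob TCP y ≈ -0.1143. I go back and shift the bar 4 mm.

Emit:
send_rows(
  linear=[
    [0,0,-0.002],
    [0,0,0],
    [0,0,0],
    [0,0,-0.02],
    [0,0,-0.02],
    [0,0.043,0],
    [0,0.043,0],
    [0,0,0],
  ],
  twist=[
    [0,0,0],
    [0,0,0],
    [0,0,0],
    [0,0,0],
    [0,0,0],
    [0,0,0],
    [0,0,-1],
    [0,0,-1],
  ],
  gripper=[0,40,50,50,50,50,50,50],
)

```text
time: 27.45
ee_pos: [0.5671, -0.1126, 0.154]
tcp_rot: [179.9, -0.1, 22.0]
wrist_force: [-0.2, 0.5, 0.1]
opening: 0.0427
grasp_force: 0.0
```

```bash
python3 pin.py 25; python3 -c "
from h import *
plan([.5680,-.1102,.075],92)"
```

```text
[169, 139, 121, 133, 171, 184, 184, 182, 171, 128, 90, 77, 64, 56, 53, 54, 53, 55, 66, 82, 97, 99, 97, 95, 89, 80, 76, 74, 81, 110, 122, 112]
[169, 164, 146, 106, 70, 64, 93, 144, 165, 148, 120, 102]
rotvec(10deg) [ 0.012 -0.01  -6.943] shift after turn [0.0013 0.001  0.079 ] force [ 0.67 -0.5   0.39]
```

Emit:
send_rows(
  linear=[
    [0,0,0],
    [0,0,0],
    [0,0,0],
    [0,0,0],
    [0,0,0],
    [0,0,0],
    [0,0,0],
    [0,0,0],
  ],
  twist=[
    [0,0,-1],
    [0,0,-1],
    [0,0,-1],
    [0,0,-1],
    [0,0,-1],
    [0,0,-1],
    [0,0,-0.95],
    [0,0,0],
  ],
  gripper=[50,50,50,50,50,50,50,50],
)

```text
time: 28.5
ee_pos: [0.5672, -0.1098, 0.1543]
tcp_rot: [179.8, -0.0, 91.2]
wrist_force: [-0.1, -0.0, -0.3]
opening: 0.0423
grasp_force: 0.0
```

Emit:
send_rows(
  linear=[
    [0.0012,0.001,0.026],
    [0,0,0.027],
    [0,0,0.026],
    [0,0,0],
    [0,0,0],
    [0,0,0],
  ],
  twist=[
    [0,0,0],
    [0,0,0],
    [0,0,0],
    [0,0,0],
    [0,0,0],
    [0,0,0],
  ],
  gripper=[50,50,50,30,15,0],
)

```text
time: 29.25
ee_pos: [0.5682, -0.1087, 0.0758]
tcp_rot: [179.8, -0.0, 91.3]
wrist_force: [-2.2, 0.8, -6.2]
opening: 0.0168
grasp_force: 21.0
```

Emit:
send_rows(
  linear=[
    [-0.0007,0,0],
    [-0.0007,0,0],
    [-0.0007,0,0],
    [-0.0007,0,0],
    [-0.0007,0,0],
    [-0.0006,0,0],
  ],
  twist=[
    [0,0,0],
    [0,0,0],
    [0,0,0],
    [0,0,0],
    [0,0,0],
    [0,0,0],
  ],
  gripper=[0,0,0,0,0,0],
)

```text
time: 30.0
ee_pos: [0.5685, -0.1131, 0.0757]
tcp_rot: [179.8, -0.0, 91.4]
wrist_force: [-4.6, 2.6, -3.9]
opening: 0.0172
grasp_force: 21.2
```

```bash
python3 pin.py 26
```

```text
[83, 115, 120, 133, 174, 186, 185, 186, 185, 175, 137, 91, 63, 53, 49, 47, 48, 45, 44, 51, 71, 91, 95, 95, 92, 84, 78, 76, 83, 112, 124, 113]
[172, 167, 151, 110, 70, 58, 85, 138, 167, 162, 137, 111]
```

The pin has now sunk about 2–3 mm into the bar's hole while still leaning. I nudge the bar slightly forward to straighten it.

Emit:
send_rows(
  linear=[
    [0.0005,0,0],
    [0.0005,0,0],
    [0.0005,0,0],
  ],
  twist=[
    [0,0,0],
    [0,0,0],
    [0,0,0],
  ],
  gripper=[0,0,0],
)

```text
time: 30.42
ee_pos: [0.5685, -0.1124, 0.0757]
tcp_rot: [179.8, 0.1, 91.3]
wrist_force: [-4.5, -4.7, -3.5]
opening: 0.0171
grasp_force: 21.3
```

```bash
python3 pin.py 27
```

```text
[77, 114, 120, 136, 174, 185, 185, 186, 186, 187, 185, 186, 187, 185, 186, 186, 185, 175, 133, 84, 60, 48, 46, 44, 44, 44, 39, 46, 68, 110, 124, 114]
[166, 137, 89, 49, 40, 37, 39, 75, 137, 152, 131, 109]
```

Emit:
send_rows(
  linear=[
    [0.0005,0,0],
    [0.0005,0,0],
  ],
  twist=[
    [0,0,0],
    [0,0,0],
  ],
  gripper=[0,0],
)

```text
time: 30.72
ee_pos: [0.5684, -0.1119, 0.0757]
tcp_rot: [179.8, 0.2, 91.3]
wrist_force: [-5.0, -6.9, -3.9]
opening: 0.017
grasp_force: 21.3
```

```bash
python3 pin.py 28
```

```text
[71, 111, 119, 134, 175, 185, 186, 185, 186, 186, 186, 185, 186, 186, 185, 185, 186, 178, 144, 94, 62, 49, 43, 44, 44, 43, 41, 46, 68, 108, 123, 114]
[165, 136, 85, 49, 38, 37, 39, 76, 136, 151, 133, 108]
```

The pin has dropped about 22–25 mm and blocks the bar. I relax the bar, let go of the knob, and go above the pin with closed fingers.

Emit:
send_rows(
  linear=[
    [-0.0008,0,0],
    [0,0,0],
    [0,0,0],
    [0,0,-0.03],
    [0,0,-0.03],
    [0.044,-0.001,0],
    [0.044,-0.001,0],
    [0,0,0],
  ],
  twist=[
    [0,0,0],
    [0,0,0],
    [0,0,0],
    [0,0,0],
    [0,0,0],
    [0,0,0],
    [0,0,0],
    [0,0,0],
  ],
  gripper=[0,40,50,50,20,0,0,0],
)

```text
time: 31.78
ee_pos: [0.5648, -0.021, 0.1364]
tcp_rot: [179.7, -0.0, 91.6]
wrist_force: [0.5, -0.5, 0.1]
opening: -0.0002
grasp_force: 0.0
```

```bash
python3 pin.py 29; python3 -c "
from h import *
plan([.5640,-.0243,.110],92)"
```

```text
[53, 51, 52, 51, 51, 52, 60, 87, 139, 175, 186, 185, 186, 184, 187, 185, 186, 178, 145, 93, 59, 48, 47, 46, 45, 44, 39, 43, 68, 109, 124, 113]
[166, 139, 89, 51, 40, 37, 39, 75, 135, 152, 132, 109]
rotvec(10deg) [ 0.03   0.001 -0.048] shift after turn [-0.0019 -0.0009  0.0262] force [ 1.71 -0.21 -0.04]
```

Emit:
send_rows(
  linear=[
    [-0.002,-0.001,0.01],
    [0,0,0.01],
    [0,0,0.004],
    [0,0,0.002],
    [0,0,0.001],
    [0,0,0.001],
    [0,0,0.001],
  ],
  twist=[
    [0,0,0],
    [0,0,0],
    [0,0,0],
    [0,0,0],
    [0,0,0],
    [0,0,0],
    [0,0,0],
  ],
  gripper=[0,0,0,0,0,0,0],
)

```text
time: 32.7
ee_pos: [0.5635, -0.0254, 0.1067]
tcp_rot: [179.8, -0.0, 91.4]
wrist_force: [-0.2, -0.4, 0.2]
opening: 0.0
grasp_force: 0.0
```

Emit:
send_rows(
  linear=[
    [0,0,0.0007],
    [0,0,0.0007],
    [0,0,0],
  ],
  twist=[
    [0,0,0],
    [0,0,0],
    [0,0,0],
  ],
  gripper=[0,0,0],
)

```text
time: 33.08
ee_pos: [0.5634, -0.0254, 0.1051]
tcp_rot: [179.8, -0.0, 91.4]
wrist_force: [-0.0, 0.1, -0.0]
opening: -0.0002
grasp_force: 0.0
```

Emit:
send_rows(
  linear=[
    [0,0,0.0007],
    [0,0,0.0007],
    [0,0,0],
  ],
  twist=[
    [0,0,0],
    [0,0,0],
    [0,0,0],
  ],
  gripper=[0,0,0],
)

```text
time: 33.45
ee_pos: [0.5634, -0.0254, 0.1036]
tcp_rot: [179.8, -0.0, 91.4]
wrist_force: [-0.6, 0.1, -0.8]
opening: -0.0001
grasp_force: 0.0
```

Emit:
send_rows(
  linear=[
    [0,0,0.0007],
    [0,0,0.0007],
    [0,0,0],
  ],
  twist=[
    [0,0,0],
    [0,0,0],
    [0,0,0],
  ],
  gripper=[0,0,0],
)

```text
time: 33.83
ee_pos: [0.5636, -0.0254, 0.1029]
tcp_rot: [179.8, -0.0, 91.4]
wrist_force: [-0.5, -0.0, 4.1]
opening: -0.0001
grasp_force: 2.3
```

Run:
```python
from h import *
s=camera('scene')[:,:,::-1]; t=camera('top')[:,:,::-1]; cv2.imwrite('raw_s30.png',s)
im=np.hstack([crop(s,260,125,48,70,8),crop(t,275,165,50,70,8)])
cv2.imwrite('pics/c9.png',np.clip(im*1.5,0,255).astype(np.uint8))
```

```text
(no output)
```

View pics/c9.png

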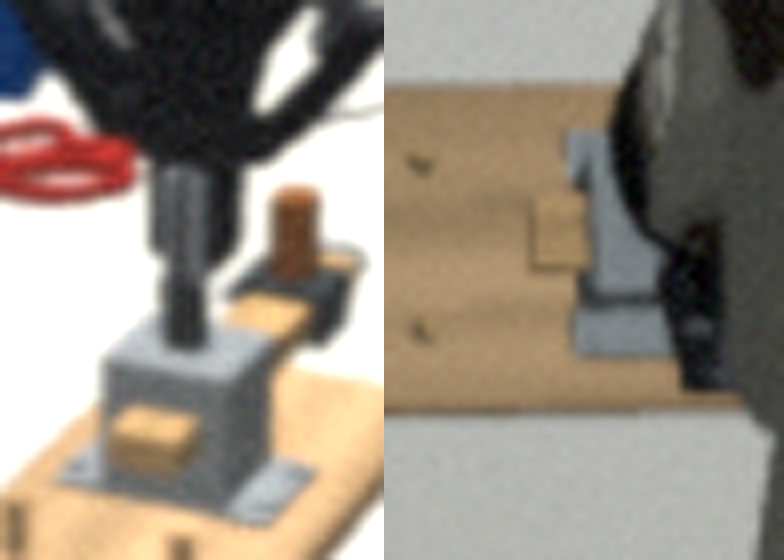

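The closed fingertips are on the pin head (crop (185,290)), with 4 N of contact. I press on in small steps.

Emit:
send_rows(
  linear=[
    [0,0,0.0007],
    [0,0,0.0007],
    [0,0,0],
  ],
  twist=[
    [0,0,0],
    [0,0,0],
    [0,0,0],
  ],
  gripper=[0,0,0],
)

```text
time: 34.3
ee_pos: [0.5638, -0.0256, 0.1023]
tcp_rot: [179.7, 0.0, 91.4]
wrist_force: [-3.3, -0.9, 11.8]
opening: 0.0003
grasp_force: 5.7
```

Emit:
send_rows(
  linear=[
    [0,0,0.0005],
    [0,0,0],
  ],
  twist=[
    [0,0,0],
    [0,0,0],
  ],
  gripper=[0,0],
)

```text
time: 34.55
ee_pos: [0.5638, -0.0255, 0.1023]
tcp_rot: [179.7, 0.0, 91.4]
wrist_force: [-4.7, -0.1, 14.1]
opening: 0.0
grasp_force: 7.2
```

Emit:
send_rows(
  linear=[
    [0,0,-0.003],
    [0,0,-0.03],
    [0,0,-0.04],
    [0,0,0],
  ],
  twist=[
    [0,0,0],
    [0,0,0],
    [0,0,0],
    [0,0,0],
  ],
  gripper=[0,0,0,0],
)

```text
time: 35.05
ee_pos: [0.5644, -0.0255, 0.1763]
tcp_rot: [179.5, 0.0, 91.4]
wrist_force: [0.2, 0.3, -0.2]
opening: 0.0003
grasp_force: 0.0
```

```bash
python3 pin.py 31
python3 - <<'E'
from h import *
for z in(.118,.1,.096,.093,.088): print(z,proj('scene',(.5638,-.0250,z))[1].round(2))
for k in(3,29,31):
    g=cv2.imread(f'raw_s{k}.png').astype(float).mean(2)
    print(k); print(g[156:174,278:290].round(0).astype(int))
E
```

```text
[170, 142, 123, 133, 172, 182, 185, 185, 184, 185, 185, 185, 184, 185, 184, 184, 185, 177, 144, 92, 63, 49, 45, 47, 44, 43, 41, 42, 65, 106, 124, 114]
[166, 136, 87, 50, 40, 39, 40, 75, 135, 151, 132, 109]
0.118 148.04
0.1 154.7
0.096 156.16
0.093 157.26
0.088 159.07
3
[[186 179 157 105  57  40  36  37  82 148 179 188]
 [183 183 171 128  74  44  37  60 109 163 181 184]
 [184 186 178 149 101  62  56  85 144 175 181 168]
 [185 186 181 159 109  76  71  98 155 178 177 147]
 [185 184 181 154 108  76  69  99 155 182 180 151]
 [185 187 179 156 111  75  67 101 155 179 183 174]
 [186 186 178 156 113  75  68 101 153 179 180 166]
 [180 175 172 151 106  72  70 105 153 174 164 148]
 [157 147 147 130  94  72  72 106 151 159 146 132]
 [139 134 130 115  88  69  73  96 129 142 134 130]
 [132 133 126 110  84  72  73  89 119 128 132 131]
 [133 131 120 107  82  70  68  88 114 128 132 132]
 [128 131 122 104  86  82  79  91 116 126 130 130]
 [126 131 122 123 112 107 112 117 125 131 132 130]
 [111 118 123 123 121 121 128 126 131 129 124 121]
 [ 82  83  92 100 108 111 114 123 122 122 120 103]
 [ 71  72  74 
[... 1232 characters left out ...]
 61  53  53  56  91 147 160 136  99]
 [177 144  89  51  43  38  40  76 139 143 108  69]
 [178 146  92  48  34  36  36  76 135 143 119  91]
 [171 143  91  45  39  36  35  77 141 165 149 127]
 [152 121  80  48  36  37  36  69 135 157 146 136]
 [136 111  71  47  38  36  36  63 114 137 136 130]
 [126 105  70  42  34  35  36  57 103 129 132 131]
 [128 112  76  51  37  34  36  59 101 124 128 129]
 [126 120  99  72  64  60  60  76 110 126 127 128]
 [126 126 119 114 105 104 106 111 123 131 130 128]
 [113 115 121 122 121 124 126 125 129 131 126 120]
 [ 80  87  95  99 107 111 120 119 119 126 120 104]
 [ 74  71  74  76  82  83  88  90  96 102  94  79]
 [ 72  74  72  74  71  74  72  72  75  79  72  62]]
```

Run:
```python
from h import *
def c(k,r0,r1,a=270,b=289):
    g=cv2.imread(f'raw_s{k}.png').astype(float).mean(2)[r0:r1,a:b].mean(0); m=g.argmin()
    th=100; l=m
    while g[l]<th:l-=1
    r=m
    while g[r]<th:r+=1
    L=l+(g[l]-th)/(g[l]-g[l+1]); Rr=r-(g[r]-th)/(g[r]-g[r-1]); return a+L,a+Rr,a+(L+Rr)/2
print('s3 head',c(3,150,156),'s3 shaft',c(3,159,163)); print('s31 head',c(31,160,164),c(31,164,167))
for p in((.5638,-.025,.106),(.5638,-.025,.076),(.5638,-.022,.076),(.5668,-.025,.076)): print(p,np.round(proj('scene',p),2))
```

```text
s3 head (np.float64(280.9560327198364), np.float64(286.39621152328334), np.float64(283.6761221215599)) s3 shaft (np.float64(282.2956730769231), np.float64(285.00458015267174), np.float64(283.6501266147974))
s31 head (np.float64(279.87261146496814), np.float64(285.331955922865), np.float64(282.6022836939166)) (np.float64(279.31805157593124), np.float64(285.68106995884773), np.float64(282.4995607673895))
(0.5638, -0.025, 0.106) [284.08 152.49]
(0.5638, -0.025, 0.076) [283.88 163.39]
(0.5638, -0.022, 0.076) [283.37 163.83]
(0.5668, -0.025, 0.076) [282.82 163.18]
```

The head now sits at bracket level with no shaft visible. I press once more, somewhat firmer and better centred, to be sure it is fully seated.

Emit:
send_rows(
  linear=[
    [0.001,0,0.03],
    [0,0,0.03],
    [0,0,0.008],
    [0,0,0.003],
    [0,0,0.0015],
    [0,0,0.001],
    [0,0,0.0007],
    [0,0,0],
  ],
  twist=[
    [0,0,0],
    [0,0,0],
    [0,0,0],
    [0,0,0],
    [0,0,0],
    [0,0,0],
    [0,0,0],
    [0,0,0],
  ],
  gripper=[0,0,0,0,0,0,0,0],
)

```text
time: 36.1
ee_pos: [0.563, -0.0245, 0.1021]
tcp_rot: [179.8, 0.0, 91.4]
wrist_force: [-11.5, 0.1, 20.6]
opening: 0.0003
grasp_force: 10.0
```

Emit:
send_rows(
  linear=[
    [0,0,0.0006],
    [0,0,0],
  ],
  twist=[
    [0,0,0],
    [0,0,0],
  ],
  gripper=[0,0],
)

```text
time: 36.35
ee_pos: [0.563, -0.0245, 0.1021]
tcp_rot: [179.7, 0.0, 91.4]
wrist_force: [-12.5, 0.9, 23.8]
opening: 0.0
grasp_force: 11.8
```

Emit:
send_rows(
  linear=[
    [0,0,-0.003],
    [0,0,-0.03],
    [0,0,-0.05],
    [0,0,0],
    [0,0,0],
  ],
  twist=[
    [0,0,0],
    [0,0,0],
    [0,0,0],
    [0,0,0],
    [0,0,0],
  ],
  gripper=[0,0,0,0,0],
)

```text
time: 36.98
ee_pos: [0.5633, -0.0245, 0.1814]
tcp_rot: [179.8, -0.0, 91.4]
wrist_force: [-0.4, 0.4, 0.8]
opening: -0.0003
grasp_force: 0.0
```

```bash
python3 pin.py 32
python3 - <<'E'
from h import *
g=[cv2.imread(f'raw_s{k}.png').astype(float).mean(2)[156:172,278:290] for k in(31,32)]
print(np.abs(g[0]-g[1]).max(), (g[1]-g[0]).mean(1).round(1))
from workcell import ticket
print(ticket.job_done())
E
```

```text
[170, 141, 122, 133, 172, 184, 184, 184, 184, 183, 183, 185, 184, 183, 184, 185, 183, 177, 143, 93, 64, 48, 45, 45, 47, 42, 42, 43, 66, 107, 122, 113]
[166, 135, 87, 50, 39, 39, 40, 76, 136, 150, 130, 109]
6.333333333333343 [-1.  -0.6 -0.6  0.1 -0.7 -1.3  0.4  0.3  0.5 -1.   1.   0.6  0.4 -0.3
 -1.   0.2]
the job is handed in; nothing more can be done
None
```

I handed the job in at about 37 s: the pin is through both knuckles and the bar, its head appears fully down on the bracket (24 N of pressing moved it no further), and the hand was clear of everything, but no verdict on the run was returned.

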